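# Line up the press dies by size

### The arm

A 7-joint arm with a two-finger parallel gripper is mounted at the origin on the work surface. World frame = base frame: x ahead of the robot, y to its left, z up, the work surface at z = 0. Lengths are in mm, angles in rad, forces in N, time in s.
With the tool pointing down it reaches from about 400 to 925 mm from the base axis. Payload 4.1 kg.
Tool frame: the origin (TCP) lies between the finger pads; the fingertips stand 8 mm ahead of it and the grasp point (between the pads) lies 11 mm behind it; z points along the fingers, x is the direction in which the jaws open and shut, and the axes are right-handed (so a half turn about z gives the same grasp; the last joint's range is limited). The gripper opens to 85 mm and grips with 20 to 120 N. Pads are 22 mm wide; open, the fingers measure 114 mm over their backs; the gripper's body (76 mm by 85 mm) begins 54 mm behind the grasp point. The pads swing forward as they close: fully open they stand 13 mm farther back than shut.
Start: joints at [1.092, 0.398, 0.045, 1.537, -0.019, 1.207, -0.051], TCP at [241.016, -603.7, 239.347] pointing down, gripper open.
Joint ranges: [-2.82, 2.82], [-0.49, 2.23], [-1.37, 1.46], [0, 2.46], [-1.36, 4.5], [0.23, 2], [-2.94, 2.94]. Speed limits (rad/s): [2.57, 2.57, 3.14, 3.14, 3.14, 3.14, 3.14].

### API

Orientations are given as a unit quaternion [w, x, y, z].
In Python, from bench import manip, optics, finish_job, spotter gives the robot as it stands. The module is installed in compiled form; this text tells all that it offers.
- The arm moves only by the tool drive_tool, never from a script. Its argument "increments" is text: rows parted by semicolons, each of 7 numbers parted by spaces: the finger opening in cm, from 0 to 8.54, then the shift along the tool's x, y, z in cm, then the turn, a rotation vector about the tool's x, y, z in degrees. In form: fingers x y z ax ay az; .... A call has 1 to 10 rows; each row is the pose to reach, as a shift and turn from the pose commanded when the call began, along the tool's axes at that moment; what a row does not reach only later rows make up. A row lasts 1/8 s, in which the tool goes at most 62.5 mm and 10.7 degrees, less where a joint would pass 70% of its speed; a pose out of reach is approached as far as the arm can. A call with a gripper value outside its range is refused whole. The fingers move at their own pace and stop on an object; "newtons" is the grip in N (left out, the last holds). Time passes only in rows, so rows that repeat a pose let the fingers close. It gives the time, the measured TCP pose, the force and the opening at its end, in the units of the state.
- manip.get_obs(): the state, without advancing time (a new reading comes with each control period).
- optics.grab_frame(name): name is "side" or "top" or "wrist"; returns the picture (384x512x3 uint8, red, green, blue); there is no depth.
- optics.camera_model(name): a dict with "mtx" (3x3 intrinsics, pixels), "world_from_camera" (4x4, takes a point from camera to world coordinates). Camera axes: x right, y up, looking along -z (the intrinsics and any distortion apply to the point x, -y, -z); pixel columns grow to the right and rows downward; lengths in mm; the calibration is good to about 2 mm. A picture is of the moment at which its call begins: read the wrist's pose just before it. camera_model takes no time and is no camera call; for the wrist camera it gives the pose at the moment of the call.
- finish_job(): hands the job in, once; it reports no verdict.
Trained networks look in the newest picture that a camera, given by its name, has taken for a name from the list of things; names that differ only in an ending like _2 or _b are one class to them, and where a whole thing is asked for, a point or a joint stands for the part that bears it (a point fixed in the world has none). Each returns a list of dicts, best first, with "conf" (0 to 1); they miss things now and then, are a little off and sometimes report something else, mostly with a low value. They report only what shows in the picture. A call takes as long as a camera call. They do not tell look-alikes from the thing itself.
- spotter.masks_of(target, camera): "region" (384x512 bool, what is visible of it) and "rect" ([left, top, right, bottom] in pixels, round what is visible of it).
The state is a dict: "time_s": time; "joint_pos": joint angles; "qvel": joint speeds; "effort": joint torques, N m; "ee_pos": TCP position; "tool_rot": TCP orientation; "ft_force": force on the tool from outside, world axes, zero at the start; "wrist_torque": the same for the moment, N m; "grip_width": finger opening in mm.
Only numpy, scipy, OpenCV 4.12 (cv2) and the standard library are available. Lean on these libraries where they do the work, as an engineer would, in place of code of your own. Each camera call takes 0.05 s, during which the arm holds its last target. There are 200 camera calls.

### The job

Stand the four steel press dies from the mat upright on the marks of the wooden strip, one on each mark and well centred, in order of foot size: the smallest on the mark next to the square anvil block, growing to the largest at the far end. Do not knock or shift the amber glass jar that stands among them.

Things in the scene. Friction and masses are not known exactly. Their poses are not given: they have to be found in the camera images.
- die24_c (a point): the smallest of four loose plain steel press dies: a round foot 24 mm in diameter and 24 mm high, with an upright round stem 16 mm in diameter and 36 mm long on top of it (60 mm high in all, 0.1 to 0.6 kg; all four have the same heights and stem). Stands upright, foot down, on the 3 mm thick dark green mat. The point is on its axis, half-way up (30 mm above its underside); z is up its axis. It can be gripped by the stem, from above.
- die32_c (a point): the second smallest of four loose plain steel press dies: a round foot 32 mm in diameter and 24 mm high, with an upright round stem 16 mm in diameter and 36 mm long on top of it (60 mm high in all, 0.1 to 0.6 kg; all four have the same heights and stem). Stands upright, foot down, on the 3 mm thick dark green mat. The point is on its axis, half-way up (30 mm above its underside); z is up its axis. It can be gripped by the stem, from above.
- die40_c (a point): the second largest of four loose plain steel press dies: a round foot 40 mm in diameter and 24 mm high, with an upright round stem 16 mm in diameter and 36 mm long on top of it (60 mm high in all, 0.1 to 0.6 kg; all four have the same heights and stem). Stands upright, foot down, on the 3 mm thick dark green mat. The point is on its axis, half-way up (30 mm above its underside); z is up its axis. It can be gripped by the stem, from above.
- die50_c (a point): the largest of four loose plain steel press dies: a round foot 50 mm in diameter and 24 mm high, with an upright round stem 16 mm in diameter and 36 mm long on top of it (60 mm high in all, 0.1 to 0.6 kg; all four have the same heights and stem). Stands upright, foot down, on the 3 mm thick dark green mat. The point is on its axis, half-way up (30 mm above its underside); z is up its axis. It can be gripped by the stem, from above.
- mark1: mark 1 of four alike in one straight row, 75 mm apart, numbered in turn along the +y of their own frames, painted on a fixed pale wooden strip (72 mm wide, 320 mm long, top face 12 mm above the table): a thin black ring 58 mm across with a dot in its middle. The origin is the middle of the ring, on the strip's top face; y runs along the row, x across it, z up. The strip may lie on the near or the far side of the mat and a little turned.
- mark2: mark 2 of four alike in one straight row, 75 mm apart, numbered in turn along the +y of their own frames, painted on a fixed pale wooden strip (72 mm wide, 320 mm long, top face 12 mm above the table): a thin black ring 58 mm across with a dot in its middle. The origin is the middle of the ring, on the strip's top face; y runs along the row, x across it, z up. The strip may lie on the near or the far side of the mat and a little turned.
- mark3: mark 3 of four alike in one straight row, 75 mm apart, numbered in turn along the +y of their own frames, painted on a fixed pale wooden strip (72 mm wide, 320 mm long, top face 12 mm above the table): a thin black ring 58 mm across with a dot in its middle. The origin is the middle of the ring, on the strip's top face; y runs along the row, x across it, z up. The strip may lie on the near or the far side of the mat and a little turned.
- mark4: mark 4 of four alike in one straight row, 75 mm apart, numbered in turn along the +y of their own frames, painted on a fixed pale wooden strip (72 mm wide, 320 mm long, top face 12 mm above the table): a thin black ring 58 mm across with a dot in its middle. The origin is the middle of the ring, on the strip's top face; y runs along the row, x across it, z up. The strip may lie on the near or the far side of the mat and a little turned.
- anvil: the square steel anvil block, 62 x 62 mm and 26 mm high, fixed on the table just beyond one end of the wooden strip, in line with the row; which end changes from start to start (a round brass tin of eyelets 66 mm across and 22 mm high is at the other end). Origin at the centre of its underside; the middle of the nearest mark is about 85 mm from it.
- jar_c (a point): a small loose amber glass jar with a black cap, 50 mm in diameter and 60 mm high, standing on the mat among the dies, not to be disturbed. The point is on its axis, 30 mm above its underside. (A loose yellow block of wax on the mat, 20 mm high, is the only other thing there and does not matter.)
Not all that is in view belongs to the job. Leave any purple or turquoise look-alike of the part that bears die40_c alone.

How it is judged:
By the outcome, as a careful person would: the job done as asked, in the order asked, and still so for the second after the job is handed in, with the robot touching nothing.
It also fails if it takes over 96 s, if anything falls off the work surface, if the arm or the gripper's body presses on something with over 40 N, if the wrist force passes 120 N, or if a joint passes its speed limit or range.

## Working session

There is one attempt and no reset: what is moved stays moved. The work goes in short steps, Python scripts to look and compute and a tool call to move; the robot and the scene stay as the last step left them, time stands still between calls to the robot, and variables do not carry over. Pictures are saved under pics/ and viewed, about 12 in all and at most 16, crops included, and the job is handed in when it is done.

Besides the shell and the picture viewer there is one more tool, called after ">>>" as a command line: name --argument value ..., lists and objects as JSON in quotes. drive_tool: Moves the arm, as the interface text tells. Its arguments: {"type":"object","properties":{"increments":{"type":"string"},"newtons":{"type":"number"}},"required":["increments"]}

```bash
mkdir -p pics; ls; cat > h.py <<'E'
import numpy as np, cv2
from bench import manip, optics, finish_job, spotter
def save(n,f):
    im=optics.grab_frame(n); cv2.imwrite(f'pics/{f}.png',im[:,:,::-1]); return im
def ray(n,uv,cm=None):
    cm=cm or optics.camera_model(n); K=np.array(cm['mtx']);T=np.array(cm['world_from_camera'])
    d=cm.get('distortion',cm.get('dist'))
    p=cv2.undistortPoints(np.array([[uv]],float),K,None if d is None else np.array(d,float))[0,0]
    v=T[:3,:3]@np.array([p[0],-p[1],-1.]); return T[:3,3],v/np.linalg.norm(v)
def atz(n,uv,z,cm=None):
    o,v=ray(n,uv,cm); return o+v*(z-o[2])/v[2]
def tri(rs):
    A=0;b=0
    for o,v in rs:
        P=np.eye(3)-np.outer(v,v);A=A+P;b=b+P@o
    x=np.linalg.solve(A,b); return x,[np.linalg.norm((np.eye(3)-np.outer(v,v))@(x-o)) for o,v in rs]
def proj(n,X,cm=None):
    cm=cm or optics.camera_model(n); K=np.array(cm['mtx']);T=np.linalg.inv(np.array(cm['world_from_camera']))
    c=T[:3,:3]@np.array(X,float)+T[:3,3]; p=K@np.array([c[0],-c[1],-c[2]]); return p[:2]/p[2]
E
python3 - <<'E'
from h import *
a=save('top','top0');b=save('side','side0')
for n in('top','side'):
    cm=optics.camera_model(n);print(n,cm.keys(),np.round(cm['mtx'],1).tolist(),np.round(cm['world_from_camera'],3).tolist())
    for t in ['die24_c','die32_c','die40_c','die50_c','mark1','anvil','jar_c']:
        print(t,[(round(float(d['conf']),2),np.round(d['rect']).tolist()) for d in spotter.masks_of(t,n)])
print(manip.get_obs())
E
```

```text
pics
top dict_keys(['mtx', 'world_from_camera']) [[348.9, 0.0, 260.4], [0.0, 348.9, 186.8], [0.0, 0.0, 1.0]] [[-0.026, 0.998, -0.064, 586.209], [-1.0, -0.026, 0.005, 25.589], [0.003, 0.064, 0.998, 711.869], [0.0, 0.0, 0.0, 1.0]]
die24_c [(0.53, [311.0, 244.0, 340.0, 275.0]), (0.46, [218.0, 161.0, 226.0, 174.0])]
die32_c [(0.49, [343.0, 167.0, 364.0, 178.0])]
die40_c [(0.83, [175.0, 102.0, 198.0, 125.0]), (0.76, [126.0, 193.0, 150.0, 215.0]), (0.73, [177.0, 180.0, 196.0, 198.0]), (0.59, [125.0, 155.0, 152.0, 172.0])]
die50_c [(0.62, [275.0, 156.0, 299.0, 183.0])]
mark1 [(0.74, [310.0, 246.0, 341.0, 274.0]), (0.64, [272.0, 246.0, 302.0, 276.0]), (0.62, [231.0, 245.0, 265.0, 276.0]), (0.56, [201.0, 249.0, 228.0, 276.0])]
anvil [(0.88, [152.0, 246.0, 185.0, 278.0]), (0.65, [199.0, 251.0, 226.0, 275.0]), (0.59, [176.0, 180.0, 198.0, 198.0])]
jar_c [(0.6, [307.0, 178.0, 335.0, 201.0])]
side dict_keys(['mtx', 'world_from_camera']) [[497.8, 0.0, 256.6], [0.0, 497.8, 193.6], [0.0, 0.0, 1.0]] [[-0.763, 0.409, -0.5, 152.999], [-0.646, -0.494, 0.582, 554.76], [-0.009, 0.767, 0.641, 623.1], [0.0,
[... 635 characters left out ...]
y([ 1.09202349,  0.39835823,  0.04509995,  1.53661131, -0.01875159,
        1.2068685 , -0.05068526]), 'qvel': array([ 3.23649486e-04, -1.25995133e-04,  4.04367629e-04, -1.39946779e-04,
        9.34253094e-05,  4.26797762e-04,  3.39828830e-04]), 'effort': array([ 1.77493635e-04, -4.74968398e+01,  1.36287566e+00, -2.54507357e+01,
        1.14703298e-02,  8.28337215e-04, -1.63429479e-05]), 'ee_pos': array([ 241.01834793, -603.70401965,  239.3686745 ]), 'tool_rot': array([ 3.07400318e-05,  8.27881112e-01, -5.60903606e-01,  8.45345530e-05]), 'ft_force': array([ 1.61873857,  0.57626966, -0.24395211]), 'wrist_torque': array([-0.051965  , -0.02466767,  0.01410523]), 'grip_width': 85.48796707972154}
```

```bash
python3 - <<'E'
import cv2
a=cv2.imread('pics/top0.png')[80:300,100:380];cv2.imwrite('pics/top0c.png',cv2.resize(a,None,fx=2.7,fy=2.7,interpolation=cv2.INTER_CUBIC))
a=cv2.imread('pics/side0.png')[110:340,100:400];cv2.imwrite('pics/side0c.png',cv2.resize(a,None,fx=2.6,fy=2.6,interpolation=cv2.INTER_CUBIC))
E
```

```text
(no output)
```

View pics/top0c.png

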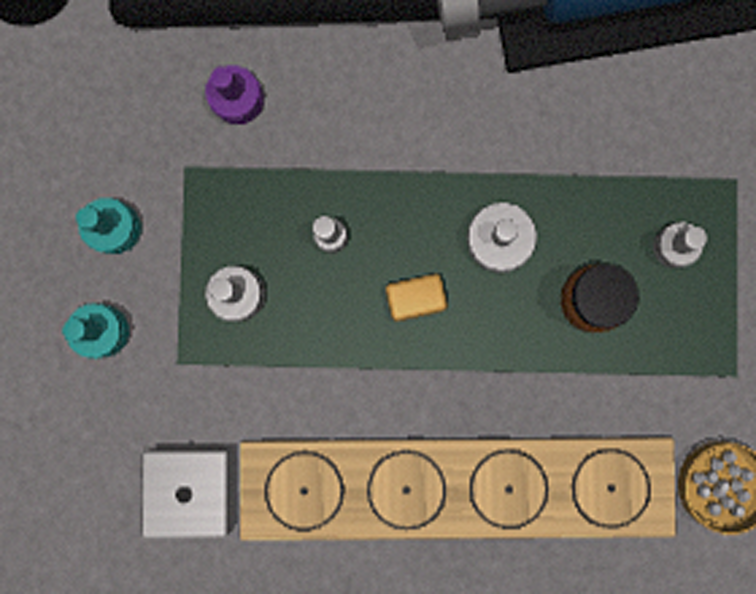

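View pics/side0c.png

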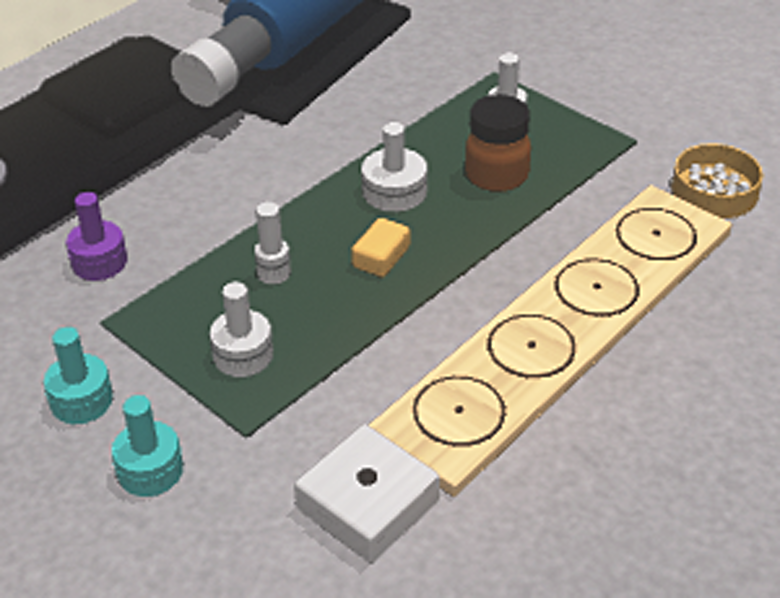

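```bash
python3 - <<'E'
from h import *
T={'d24':((322,226),(267,210)),'d32':((694,236),(509,60)),'d40':((226,288),(235,291)),'d50':((505,229),(393,129)),'jar':((607,296),(499,110)),
'm1':((305,491),(459,409)),'m2':((407,490),(532,345)),'m3':((509,489),(597,286)),'m4':((611,488),(656,233)),'anv':((184,494),(367,477))}
for k,(a,b) in T.items():
    a=np.array(a)/2.7+(100,80)-.3;b=np.array(b)/2.6+(100,110)-.3
    x,r=tri([ray('top',a),ray('side',b)]); zz={'m':12,'a':26}.get(k[0],63)
    print(k,np.round(x,1),np.round(r,1),'top@z',np.round(atz('top',a,zz)[:2],1),'side@z',np.round(atz('side',b,zz)[:2],1), 'R',round(float(np.hypot(*x[:2]))))
from scipy.spatial.transform import Rotation as R
o=manip.get_obs();q=o['tool_rot'];Rt=R.from_quat([q[1],q[2],q[3],q[0]]).as_matrix();print(np.round(Rt,3).tolist())
W=np.array(optics.camera_model('wrist')['world_from_camera']);print(np.round(Rt.T@W[:3,:3],3).tolist(),np.round(Rt.T@(W[:3,3]-o['ee_pos']),1),np.round(optics.camera_model('wrist')['mtx'],1).tolist())
E
```

```text
d24 [673.2  99.   59.9] [0.6 0.6] top@z [673.3  99. ] side@z [669.8 101.2] R 680
d32 [ 660.2 -160.5   56.9] [0.2 0.2] top@z [ 659.7 -158.6] side@z [ 654.7 -153. ] R 679
d40 [632.6 167.4  57.4] [0.3 0.3] top@z [631.9 166. ] side@z [628.1 171.4] R 654
d50 [668.3 -28.1  59.4] [0.2 0.2] top@z [668.  -27.7] side@z [664.8 -24.5] R 669
jar [620.5 -96.5  60.9] [0.9 0.9] top@z [619.6 -96.7] side@z [619.4 -93.4] R 628
m1 [485.  121.3  11.4] [0.5 0.5] top@z [484.7 120.9] side@z [485.1 122. ] R 500
m2 [483.5  46.2  10.6] [0.3 0.3] top@z [483.4  46. ] side@z [483.   47.6] R 486
m3 [482.4 -28.8  10.8] [0.4 0.4] top@z [482.2 -28.9] side@z [482.  -27.3] R 483
m4 [ 481.2 -103.8   10.4] [0.6 0.6] top@z [ 480.9 -103.9] side@z [ 480.8 -101.6] R 492
anv [486.7 206.3  24.6] [0. 0.] top@z [486.9 205.9] side@z [485.9 207.1] R 529
[[0.371, -0.929, 0.0], [-0.929, -0.371, -0.0], [0.0, -0.0, -1.0]]
[[1.0, -0.001, 0.001], [-0.001, -0.954, -0.301], [0.001, 0.301, -0.954]] [-1.000e-01 -7.620e+01 -1.341e+02] [[303.5, 0.0, 257.9], [0.0, 303.5, 198.9], [0.0, 0.0, 1.0]]
```

>>> drive_tool --increments "5 -26.1 -55.2 7.9 0 0 -68.2;5 -26.1 -55.2 7.9 0 0 -68.2;5 -26.1 -55.2 7.9 0 0 -68.2;5 -26.1 -55.2 7.9 0 0 -68.2;5 -26.1 -55.2 7.9 0 0 -68.2;5 -26.1 -55.2 7.9 0 0 -68.2;5 -26.1 -55.2 7.9 0 0 -68.2;5 -26.1 -55.2 7.9 0 0 -68.2;5 -26.1 -55.2 7.9 0 0 -68.2;5 -26.1 -55.2 7.9 0 0 -68.2" --newtons 50

```text
time_s: 2.05
ee_pos: [658.4, -154.4, 160.1]
tool_rot: [-0.0, 1.0, 0.0, 0.0]
ft_force: [-0.2, -0.3, -0.0]
grip_width: 50.1
```

```bash
python3 - <<'E'
from h import *
o=manip.get_obs();print(o['ee_pos'],np.abs(o['qvel']).max());im=save('wrist','w32')
for t in('die32_c','die24_c','jar_c'):print(t,[(round(float(d['conf']),2),np.round(d['rect']).tolist()) for d in spotter.masks_of(t,'wrist')])
print(proj('wrist',[657,-157,63]),proj('wrist',[657,-157,27]),optics.camera_model('wrist')['world_from_camera'])
E
```

```text
[ 658.41038912 -154.39406576  160.12288864] 0.6047561518681451
die32_c [(0.6, [239.0, 174.0, 275.0, 216.0])]
die24_c []
jar_c [(0.95, [178.0, 98.0, 243.0, 160.0])]
[258.53101774 206.07941655] [258.47748469 193.4287719 ] [[ 9.99994727e-01 -3.23808378e-03 -2.44612404e-04  6.56384528e+02]
 [ 3.16249939e-03  9.54007501e-01  2.99766053e-01 -7.83949671e+01]
 [-7.37305526e-04 -2.99765246e-01  9.54012711e-01  2.94004473e+02]
 [ 0.00000000e+00  0.00000000e+00  0.00000000e+00  1.00000000e+00]]
```

View pics/w32.png

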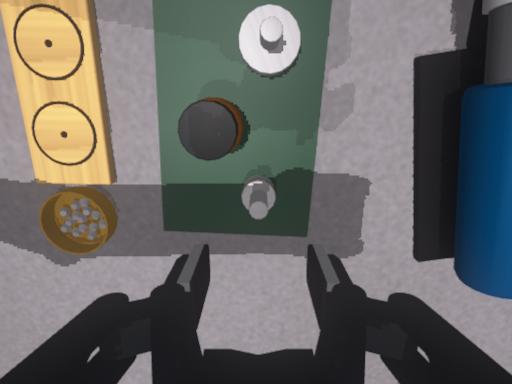

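```bash
cat >> h.py <<'E'
from scipy.optimize import minimize
def sil(cm,x,y,r,z0=3.,S=4):
    a=np.linspace(0,2*np.pi,40); m=np.zeros((384*S,512*S),np.uint8)
    for rad,za,zb in((r,z0,z0+24),(8,z0+24,z0+60)):
        p=np.array([proj('wrist',[x+rad*np.cos(t),y+rad*np.sin(t),z],cm) for t in a for z in(za,zb)])
        cv2.fillConvexPoly(m,cv2.convexHull(np.round((p+.5)*S).astype(np.int32)),255)
    return cv2.resize(m,(512,384),interpolation=cv2.INTER_AREA)/255.
def fit_die(im,cm,xy,r,z0=3.,dbg=None):
    hsv=cv2.cvtColor(im,cv2.COLOR_RGB2HSV); s=hsv[...,1].astype(float)
    obs=(s<45).astype(float); 
    u,v=proj('wrist',[xy[0],xy[1],z0+30],cm); k=45
    w=np.zeros((384,512),bool); w[max(0,int(v-k)):int(v+k),max(0,int(u-k)):int(u+k)]=1
    m0=sil(cm,*xy,r,z0); w&=cv2.dilate(m0,np.ones((17,17)))>0
    f=lambda p:np.abs(sil(cm,p[0],p[1],r,z0)-obs)[w].sum()
    b=min(((f((xy[0]+i,xy[1]+j)),xy[0]+i,xy[1]+j) for i in range(-6,7,2) for j in range(-6,7,2)))
    q=minimize(f,b[1:],method='Nelder-Mead',options=dict(initial_simplex=np.array([b[1:],(b[1]+1.5,b[2]),(b[1],b[2]+1.5)]),maxiter=60))
    return q.x,q.fun,m0.sum()
def dots(im,cm,pts):
    g=cv2.cvtColor(im,cv2.COLOR_RGB2GRAY).astype(float); out=[]
    for X in pts:
        u,v=np.round(proj('wrist',[*X,12],cm)).astype(int)
        if not(9<u<502 and 9<v<374): out.append(None);continue
        s=g[v-8:v+9,u-8:u+9]; wt=np.clip(np.median(s)-25-s,0,None)
        if wt.sum()<20: out.append(None);continue
        yy,xx=np.mgrid[v-8:v+9,u-8:u+9]; out.append(atz('wrist',((xx*wt).sum()/wt.sum(),(yy*wt).sum()/wt.sum()),12,cm)[:2])
    return out
DIE={'24':(672,100,12),'32':(657,-158,16),'40':(631,168,20),'50':(667,-27,25)}
MK=[(485,121.3),(483.5,46.4),(482.3,-28.6),(481,-103.6)]
def tool(o=None):
    from scipy.spatial.transform import Rotation as R
    o=o or manip.get_obs();q=o['tool_rot'];return R.from_quat([q[1],q[2],q[3],q[0]]).as_matrix(),np.array(o['ee_pos'])
E
python3 - <<'E'
from h import *
Rt,p=tool();cm=optics.camera_model('wrist');im=save('wrist','w32b');print(p,Rt.round(3).tolist(),cm['world_from_camera'][:3,3])
print(fit_die(im,cm,DIE['32'][:2],16)); print(fit_die(im,cm,DIE['50'][:2],25)); print(dots(im,cm,MK))
E
```

```text
[ 657.29994508 -155.13727316  159.86816344] [[1.0, 0.002, -0.001], [0.002, -1.0, 0.0], [-0.001, -0.0, -1.0]] [656.38452811 -78.39496713 294.00447317]
(array([ 657.76199985, -159.77092791]), np.float64(39.02745098039216), np.float64(1189.8431372549019))
(array([666.49818386, -29.27775571]), np.float64(401.98039215686276), np.float64(3656.023529411765))
[None, None, array([481.42577388, -29.32180401]), array([ 480.2220661 , -104.51408817])]
```

>>> drive_tool --increments "5 0.08 0.34 4 0 0 0;5 0.08 0.34 8 0 0 0;5 0.08 0.34 10.5 0 0 0;5 0.08 0.34 11.9 0 0 0;5 0.08 0.34 11.9 0 0 0;5 0.08 0.34 11.9 0 0 0;1 0.08 0.34 11.9 0 0 0;1 0.08 0.34 11.9 0 0 0;1 0.08 0.34 11.9 0 0 0;1 0.08 0.34 11.9 0 0 0" --newtons 60

```text
time_s: 3.55
ee_pos: [658.5, -160.1, 42.4]
tool_rot: [0.0, 1.0, -0.0, 0.001]
ft_force: [-0.0, 0.2, 4.4]
grip_width: 14.4
```

>>> drive_tool --increments "1 0 0 -4 0 0 0;1 0 0 -9 0 0 0;1 0 0 -14 0 0 0;1 -4.4 -5 -15 0 0 0;1 -8.8 -10 -16 0 0 0;1 -13 -15.5 -16 0 0 0;1 -17.5 -20.5 -16 0 0 0;1 -17.5 -20.5 -16 0 0 0;1 -17.5 -20.5 -16 0 0 0;1 -17.5 -20.5 -16 0 0 0"

```text
time_s: 4.8
ee_pos: [483.7, 43.4, 201.0]
tool_rot: [0.0, 1.0, -0.001, 0.0]
ft_force: [0.0, -1.1, -2.7]
grip_width: 13.7
```

```bash
python3 - <<'E'
from h import *
Rt,p=tool();print(p,manip.get_obs()['grip_width'],manip.get_obs()['ft_force'],np.abs(manip.get_obs()['qvel']).max());cm=optics.camera_model('wrist');im=save('wrist','wh32');
print(Rt.round(4).tolist(),dots(im,cm,MK))
print('die xy held rel tool',fit_die(im,cm,p[:2],16,z0=p[2]-39)[0]-p[:2])
E
```

```text
[483.72721783  43.38186384 201.04219108] 13.742370106936448 [ 0.03125605 -1.11550192 -2.66847799] 0.008954193726024132
[[1.0, -0.0029, 0.0003], [-0.0029, -1.0, -0.0006], [0.0003, 0.0006, -1.0]] [array([484.61084531, 120.748162  ]), array([484.05078549,  42.99310365]), None, None]
die xy held rel tool [-0.62482533 -0.98729533]
```

View pics/wh32.png

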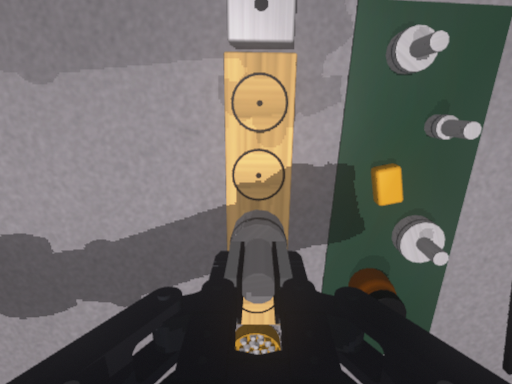

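>>> drive_tool --increments "1 -0.05 -0.1 4 0 0 0;1 -0.05 -0.1 8 0 0 0;1 -0.05 -0.1 11 0 0 0;1 -0.05 -0.1 13 0 0 0;1 -0.05 -0.1 13 0 0 0;1 -0.05 -0.1 13 0 0 0;1 -0.05 -0.1 13 0 0 0;1 -0.05 -0.1 13 0 0 0"

```text
time_s: 5.85
ee_pos: [483.0, 46.0, 72.1]
tool_rot: [0.0, 1.0, -0.0, 0.001]
ft_force: [-0.7, -0.7, -2.3]
grip_width: 14.4
```

```bash
python3 - <<'E'
from h import *
Rt,p=tool();print(p,Rt.round(4).tolist(),np.abs(manip.get_obs()['qvel']).max())
c=cv2.imread('pics/wh32.png')[60:220,180:330];cv2.imwrite('pics/c.png',c)
cm=optics.camera_model('wrist')  # not same pose: use offset only
g=cv2.cvtColor(cv2.imread('pics/wh32.png'),cv2.COLOR_BGR2GRAY)
bh=cv2.morphologyEx(g,cv2.MORPH_BLACKHAT,np.ones((9,9)))
for u,v in((260,103),(258,175)):
    s=bh[v-5:v+6,u-5:u+6].astype(float);s[s<.4*s.max()]=0;yy,xx=np.mgrid[v-5:v+6,u-5:u+6];print((xx*s).sum()/s.sum(),(yy*s).sum()/s.sum())
E
```

```text
[482.98925463  46.02005478  72.06860854] [[1.0, -0.0008, 0.0017], [-0.0008, -1.0, -0.0002], [0.0017, 0.0002, -1.0]] 0.005974846742022248
259.2997867803838 102.72494669509595
258.1121291448517 175.0453752181501
```

>>> drive_tool --increments "1 0 0.04 1 0 0 0;1 0 0.04 1.7 0 0 0;1 0 0.04 2.05 0 0 0;1 0 0.04 2.05 0 0 0;1 0 0.04 2.05 0 0 0;5 0 0.04 2.05 0 0 0;5 0 0.04 2.05 0 0 0;5 0 0.04 2.05 0 0 0;5 0 0.04 -2 0 0 0;5 0 0.04 -6 0 0 0"

```text
time_s: 7.1
ee_pos: [481.9, 45.7, 131.8]
tool_rot: [-0.0, 1.0, -0.0, -0.001]
ft_force: [0.2, 0.2, 0.6]
grip_width: 50.4
```

>>> drive_tool --increments "5 2 -0.5 -2.9 0 0 0;5 7.5 -2 -2.9 0 0 0;5 13 -4 -2.9 0 0 0;5 19 -5.4 -2.9 0 0 0;5 19 -5.4 -2.9 0 0 0;5 19 -5.4 -2.9 0 0 0;5 19 -5.4 -2.9 0 0 0;5 19 -5.4 -2.9 0 0 0"

```text
time_s: 8.1
ee_pos: [671.6, 99.1, 161.0]
tool_rot: [0.0, 1.0, -0.0, 0.0]
ft_force: [-0.9, -0.9, 0.5]
grip_width: 49.9
```

```bash
python3 - <<'E'
from h import *
Rt,p=tool();cm=optics.camera_model('wrist');im=save('wrist','w24');print(p,Rt.round(4).tolist(),cm['world_from_camera'][:3,3])
for k in('24','40'):print(k,fit_die(im,cm,DIE[k][:2],DIE[k][2]))
print(fit_die(im,cm,(482.6,45.7),16,12.),dots(im,cm,MK[:1]))
a=save('top','top1')[80:300,100:380]
b=im; cv2.imwrite('pics/v1.png',np.hstack([cv2.resize(a,(400,314)),cv2.resize(b,(400,314))])[:,:,::-1])
E
```

```text
[671.63092479  99.0527249  160.95839487] [[1.0, -0.0008, 0.0005], [-0.0008, -1.0, -0.0008], [0.0005, 0.0008, -1.0]] [670.795919   175.92755464 295.03890613]
24 (array([671.96078691,  97.36954439]), np.float64(35.63921568627451), np.float64(827.4470588235295))
40 (array([630.37119293, 168.41962051]), np.float64(479.49411764705883), np.float64(1881.5960784313725))
(array([477.73128853,  44.07693405]), np.float64(884.807843137255), np.float64(1902.2666666666669)) [array([484.29694532, 120.44671898])]
```

View pics/v1.png

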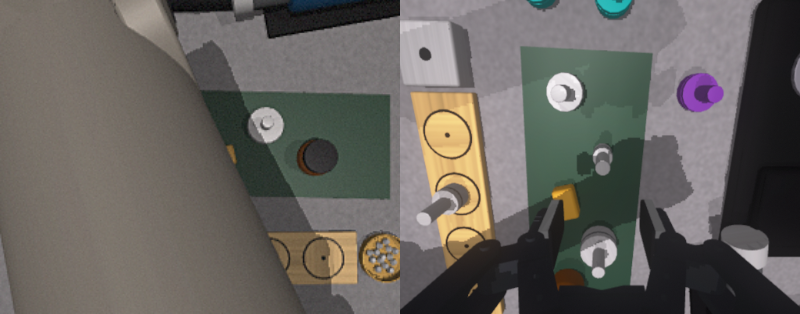

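>>> drive_tool --increments "5 0 0.2 4 0 0 0;5 0 0.2 8 0 0 0;5 0 0.2 10.5 0 0 0;5 0 0.2 11.9 0 0 0;5 0 0.2 11.9 0 0 0;5 0 0.2 11.9 0 0 0;1 0 0.2 11.9 0 0 0;1 0 0.2 11.9 0 0 0;1 0 0.2 11.9 0 0 0;1 0 0.2 11.9 0 0 0" --newtons 60

```text
time_s: 9.45
ee_pos: [673.0, 97.7, 42.4]
tool_rot: [-0.0, 1.0, -0.0, 0.001]
ft_force: [-0.3, 0.8, 5.7]
grip_width: 14.2
```

>>> drive_tool --increments "1 0 0 -4 0 0 0;1 0 0 -9 0 0 0;1 -4 -0.5 -10 0 0 0;1 -10 -1.2 -10 0 0 0;1 -15 -2 -10 0 0 0;1 -18.8 -2.3 -9 0 0 0;1 -18.8 -2.3 -6 0 0 0;1 -18.8 -2.3 -3 0 0 0;1 -18.8 -2.3 -3 0 0 0;1 -18.8 -2.3 -3 0 0 0"

```text
time_s: 10.7
ee_pos: [484.9, 120.9, 71.9]
tool_rot: [-0.0, 1.0, -0.0, 0.0]
ft_force: [0.1, 0.6, -1.2]
grip_width: 14.1
```

>>> drive_tool --increments "1 -0.04 0 1 0 0 0;1 -0.04 0 1.7 0 0 0;1 -0.04 0 2.05 0 0 0;1 -0.04 0 2.05 0 0 0;1 -0.04 0 2.05 0 0 0;5 -0.04 0 2.05 0 0 0;5 -0.04 0 2.05 0 0 0;5 -0.04 0 2.05 0 0 0;5 -0.04 0 -2 0 0 0;5 -0.04 0 -7 0 0 0"

```text
time_s: 11.95
ee_pos: [483.0, 120.4, 141.3]
tool_rot: [0.0, 1.0, -0.0, -0.001]
ft_force: [0.5, -0.4, -0.6]
grip_width: 50.1
```

>>> drive_tool --increments "5 2 -0.5 -1.9 0 0 0;5 7 -2 -1.9 0 0 0;5 11 -3.6 -1.9 0 0 0;5 14.7 -4.8 -1.9 0 0 0;5 14.7 -4.8 -1.9 0 0 0;5 14.7 -4.8 -1.9 0 0 0;5 14.7 -4.8 -1.9 0 0 0;5 14.7 -4.8 -1.9 0 0 0"

```text
time_s: 12.95
ee_pos: [630.4, 168.2, 160.6]
tool_rot: [0.0, 1.0, -0.0, 0.0]
ft_force: [-0.7, 0.1, -0.0]
grip_width: 49.8
```

```bash
python3 - <<'E'
from h import *
Rt,p=tool();cm=optics.camera_model('wrist');im=save('wrist','w40');print(p,Rt.round(4).tolist(),cm['world_from_camera'][:3,3])
print(fit_die(im,cm,DIE['40'][:2],20))
cv2.imwrite('pics/v2.png',im[:,:,::-1])
E
```

```text
[630.41064801 168.18346921 160.55464374] [[1.0, -0.0007, 0.0001], [-0.0007, -1.0, -0.0006], [0.0001, 0.0006, -1.0]] [629.62897624 245.03542739 294.65024304]
(array([630.07661879, 168.56380391]), np.float64(43.035294117647055), np.float64(1644.9450980392157))
```

View pics/v2.png

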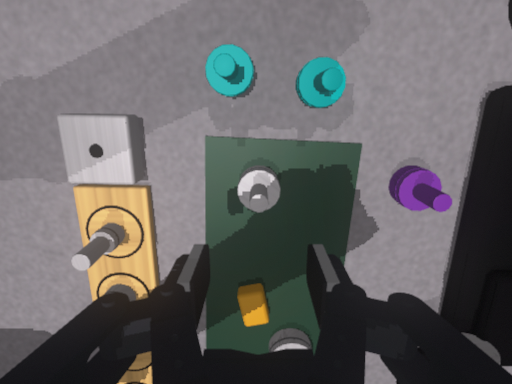

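>>> drive_tool --increments "5 -0.05 0.02 4 0 0 0;5 -0.05 0.02 8 0 0 0;5 -0.05 0.02 10.5 0 0 0;5 -0.05 0.02 11.9 0 0 0;5 -0.05 0.02 11.9 0 0 0;5 -0.05 0.02 11.9 0 0 0;1 -0.05 0.02 11.9 0 0 0;1 -0.05 0.02 11.9 0 0 0;1 -0.05 0.02 11.9 0 0 0;1 -0.05 0.02 11.9 0 0 0" --newtons 60

```text
time_s: 14.25
ee_pos: [631.2, 168.6, 42.4]
tool_rot: [-0.0, 1.0, -0.0, 0.001]
ft_force: [-0.2, 0.1, 6.1]
grip_width: 14.0
```

>>> drive_tool --increments "1 0 0 -5 0 0 0;1 0 0 -10 0 0 0;1 -3.6 4.8 -12 0 0 0;1 -7.3 9.8 -12 0 0 0;1 -11 14.8 -12 0 0 0;1 -14.8 19.8 -11 0 0 0;1 -14.8 19.8 -7 0 0 0;1 -14.8 19.8 -3 0 0 0;1 -14.8 19.8 -3 0 0 0;1 -14.8 19.8 -3 0 0 0"

```text
time_s: 15.5
ee_pos: [483.1, -29.2, 72.1]
tool_rot: [-0.0, 1.0, -0.0, 0.001]
ft_force: [1.0, -0.2, -2.7]
grip_width: 14.1
```

>>> drive_tool --increments "1 -0.1 0 1 0 0 0;1 -0.1 0 1.7 0 0 0;1 -0.1 0 2.05 0 0 0;1 -0.1 0 2.05 0 0 0;1 -0.1 0 2.05 0 0 0;5 -0.1 0 2.05 0 0 0;5 -0.1 0 2.05 0 0 0;5 -0.1 0 2.05 0 0 0;5 -0.1 0 -2 0 0 0;5 -0.1 0 -7 0 0 0"

```text
time_s: 16.75
ee_pos: [480.4, -29.5, 141.4]
tool_rot: [-0.0, 1.0, -0.0, -0.001]
ft_force: [0.2, 0.3, 0.8]
grip_width: 50.1
```

>>> drive_tool --increments "5 2 0 -1.9 0 0 0;5 7 0 -1.9 0 0 0;5 13 0 -1.9 0 0 0;5 18.6 0 -1.9 0 0 0;5 18.6 0 -1.9 0 0 0;5 18.6 0 -1.9 0 0 0;5 18.6 0 -1.9 0 0 0;5 18.6 0 -1.9 0 0 0"

```text
time_s: 17.75
ee_pos: [666.5, -29.9, 160.9]
tool_rot: [0.0, 1.0, -0.0, 0.0]
ft_force: [0.2, 0.7, 0.5]
grip_width: 50.2
```

```bash
python3 - <<'E'
from h import *
Rt,p=tool();cm=optics.camera_model('wrist');im=save('wrist','w50');print(p,cm['world_from_camera'][:3,3])
print(fit_die(im,cm,DIE['50'][:2],25),dots(im,cm,MK[3:]))
E
```

```text
[666.54252856 -29.89712374 160.85956807] [665.74333628  47.02535106 294.93608115]
(array([666.53684395, -28.76606876]), np.float64(130.63529411764705), np.float64(2462.9058823529413)) [array([ 480.42125884, -104.65676316])]
```

View pics/w50.png

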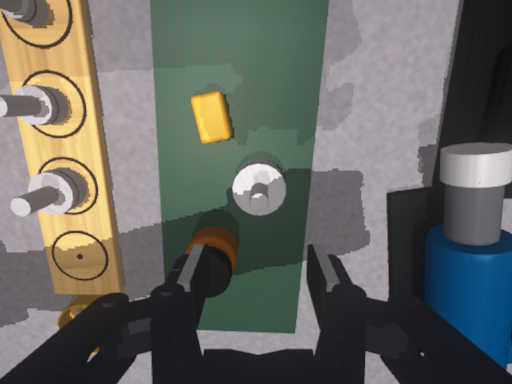

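>>> drive_tool --increments "5 -0.05 -0.06 4 0 0 0;5 -0.05 -0.06 8 0 0 0;5 -0.05 -0.06 10.5 0 0 0;5 -0.05 -0.06 11.9 0 0 0;5 -0.05 -0.06 11.9 0 0 0;5 -0.05 -0.06 11.9 0 0 0;1 -0.05 -0.06 11.9 0 0 0;1 -0.05 -0.06 11.9 0 0 0;1 -0.05 -0.06 11.9 0 0 0;1 -0.05 -0.06 11.9 0 0 0" --newtons 60

```text
time_s: 19.05
ee_pos: [667.7, -29.1, 42.4]
tool_rot: [0.0, 1.0, -0.0, 0.001]
ft_force: [-0.5, -0.2, 5.7]
grip_width: 14.4
```

>>> drive_tool --increments "1 0 0 -5 0 0 0;1 0 0 -10 0 0 0;1 -4 0.5 -12 0 0 0;1 -9 2.5 -12 0 0 0;1 -14 5 -12 0 0 0;1 -18.7 7.55 -11 0 0 0;1 -18.7 7.55 -7 0 0 0;1 -18.7 7.55 -3 0 0 0;1 -18.7 7.55 -3 0 0 0;1 -18.7 7.55 -3 0 0 0"

```text
time_s: 20.3
ee_pos: [480.4, -104.2, 71.9]
tool_rot: [-0.0, 1.0, -0.0, 0.0]
ft_force: [0.6, -0.1, -5.0]
grip_width: 14.3
```

>>> drive_tool --increments "1 0 0 1 0 0 0;1 0 0 1.7 0 0 0;1 0 0 2.05 0 0 0;1 0 0 2.05 0 0 0;1 0 0 2.05 0 0 0;5 0 0 2.05 0 0 0;5 0 0 2.05 0 0 0;5 0 0 2.05 0 0 0;5 0 0 -2 0 0 0;5 0 0 -7 0 0 0"

```text
time_s: 21.55
ee_pos: [479.0, -104.3, 141.5]
tool_rot: [-0.0, 1.0, -0.0, -0.001]
ft_force: [0.5, -1.4, 0.5]
grip_width: 49.8
```

>>> drive_tool --increments "8 2 -2 -7 0 0 0;8 4 -4 -10 0 0 0;8 7 -6 -12 0 0 0;8 9 -7 -12 0 0 0;8 9 -7 -12 0 0 0;8 9 -7 -12 0 0 0;8 9 -7 -12 0 0 0"

```text
time_s: 22.42
ee_pos: [569.0, -35.4, 260.9]
tool_rot: [0.0, 1.0, -0.001, -0.001]
ft_force: [-0.6, 0.3, 1.1]
grip_width: 80.3
```

```bash
python3 - <<'E'
from h import *
print(tool()[1])
w=save('wrist','wf');t=save('top','tf');s=save('side','sf')
a=cv2.resize(w,(400,300));b=cv2.resize(s[110:340,100:400],(400,307))[:300]
cv2.imwrite('pics/vf.png',np.hstack([a,b])[:,:,::-1]);cv2.imwrite('pics/tfc.png',cv2.resize(t[150:300,120:420],None,fx=2.6,fy=2.6,interpolation=cv2.INTER_CUBIC)[:,:,::-1])
E
```

```text
[568.99997544 -35.36807345 260.93356507]
```

View pics/vf.png

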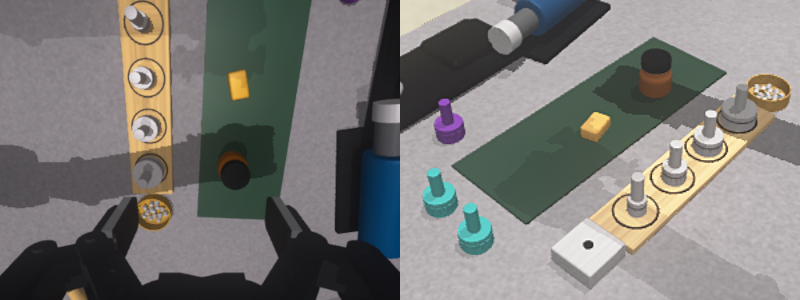

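View pics/tfc.png

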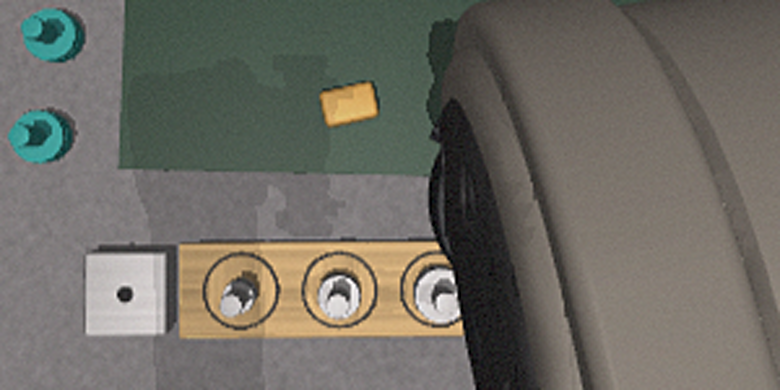

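>>> drive_tool --increments "8 -5 2 0 0 0 0;8 -8.6 3.5 0 0 0 0;8 -8.6 3.5 0 0 0 0;8 -8.6 3.5 0 0 0 0;8 -8.6 3.5 0 0 0 0;8 -8.6 3.5 0 0 0 0"

```text
time_s: 23.32
ee_pos: [484.5, -68.8, 261.2]
tool_rot: [-0.0, 1.0, 0.0, 0.0]
ft_force: [-0.2, -0.4, 1.7]
grip_width: 80.1
```

```bash
python3 - <<'E'
from h import *
cm=optics.camera_model('wrist');im=save('wrist','wf2');print(tool()[1])
M=[(484.5,120.6),(483.1,45.6),(481.7,-29.4),(480.3,-104.5)]
for m,r in zip(M,(12,16,20,25)):print(r,m,fit_die(im,cm,m,r,12.))
S=3;o=cv2.resize(im,None,fx=S,fy=S,interpolation=cv2.INTER_CUBIC)
t=np.linspace(0,2*np.pi,60)
for m,r in zip(M,(12,16,20,25)):
    for rad,z,c in((29,12,(255,0,0)),(r,12,(0,200,0)),(r,36,(0,0,255)),(8,72,(255,0,255))):
        p=np.array([proj('wrist',[m[0]+rad*np.cos(a),m[1]+rad*np.sin(a),z],cm) for a in t]);cv2.polylines(o,[np.round((p+.5)*S).astype(np.int32)],1,c,1)
u=proj('wrist',[482,8,40],cm)*S;o=o[:,int(max(0,u[0]-150)):int(u[0]+150)]
o=cv2.rotate(o,cv2.ROTATE_90_CLOCKWISE);print(o.shape);cv2.imwrite('pics/ov.png',o[:,300:1100][:,:,::-1])
E
```

```text
[484.36862553 -68.93354491 261.15886596]
12 (484.5, 120.6) (array([482.95455933, 121.52718506]), np.float64(10.066666666666666), np.float64(137.56470588235294))
16 (483.1, 45.6) (array([481.06131611,  45.35277185]), np.float64(86.21176470588235), np.float64(764.6980392156863))
20 (481.7, -29.4) (array([480.4525177 , -29.36237183]), np.float64(84.02745098039216), np.float64(968.7019607843137))
25 (480.3, -104.5) (array([ 478.57035522, -103.64814758]), np.float64(153.9843137254902), np.float64(1380.2666666666667))
(300, 1152, 3)
```

View pics/ov.png

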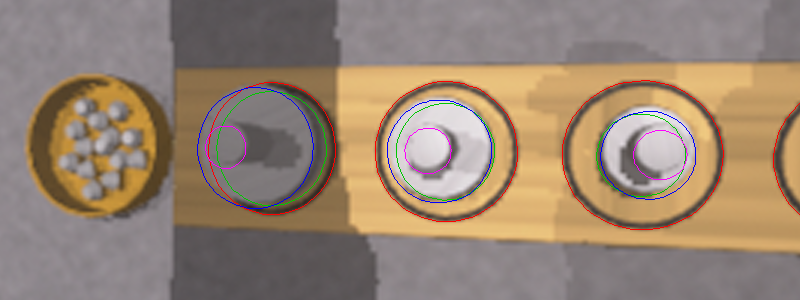

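>>> drive_tool --increments "8 0 5 0 0 0 0;8 0 10 0 0 0 0;8 -2 16 0 0 0 0;8 -3 22 0 0 0 0;8 -5 28 0 0 0 0;8 -5 35 0 0 0 0;8 -5 35 0 0 0 0;8 -5 35 0 0 0 0"

```text
time_s: 24.38
ee_pos: [433.9, -419.3, 260.7]
tool_rot: [-0.001, 1.0, -0.001, -0.0]
ft_force: [0.2, 0.4, 0.4]
grip_width: 80.3
```

```bash
python3 - <<'E'
from h import *
M=[(484.5,120.6),(483.1,45.6),(481.7,-29.4),(480.3,-104.5)]
t=np.linspace(0,2*np.pi,60);S=6;out=[]
for n in('top','side'):
    cm=optics.camera_model(n);im=save(n,n+'E');o=cv2.resize(im,None,fx=S,fy=S,interpolation=cv2.INTER_CUBIC)
    row=[]
    for m,r in zip(M,(12,16,20,25)):
        for rad,z,c in((29,12,(255,0,0)),(r,36,(0,0,255)),(8,72,(255,0,255))):
            p=np.array([proj(n,[m[0]+rad*np.cos(a),m[1]+rad*np.sin(a),z],cm) for a in t]);cv2.polylines(o,[np.round((p+.5)*S).astype(np.int32)],1,c,1)
        u,v=(proj(n,[*m,36],cm)*S).astype(int);row.append(cv2.resize(o[v-135:v+135,u-135:u+135],(200,200)))
    out.append(np.hstack(row))
cv2.imwrite('pics/ov2.png',np.vstack(out)[:,:,::-1]);print(tool()[1])
d=[x for x in spotter.masks_of('jar_c','side')];print([x['rect'] for x in d])
E
```

```text
[ 434.70868804 -417.36054583  261.16513259]
[[320.8, 190.0, 343.0, 227.9]]
```

View pics/ov2.png

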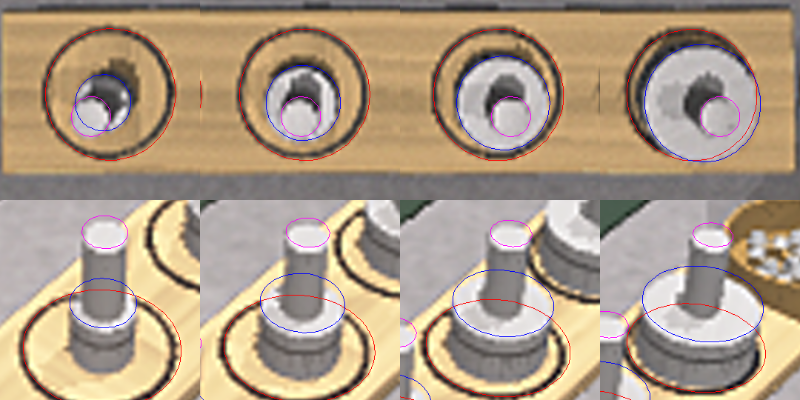

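```bash
python3 - <<'E'
from h import *
for n,(x0,y0,x1,y1) in(('top',(302,170,342,206)),('side',(278,138,310,186))):
    a=cv2.imread(f'pics/{n}0.png',0);b=cv2.imread(f'pics/{n}E.png',0)
    r=cv2.matchTemplate(b[y0-8:y1+8,x0-8:x1+8],a[y0:y1,x0:x1],cv2.TM_CCOEFF_NORMED);print(n,r.max().round(3),np.unravel_index(r.argmax(),r.shape),'(8,8)=unmoved')
E
```

```text
top 0.963 (np.int64(8), np.int64(8)) (8,8)=unmoved
side 0.842 (np.int64(8), np.int64(8)) (8,8)=unmoved
```

```bash
python3 -c "
from bench import finish_job;print(finish_job())"
```

```text
the job is handed in; nothing more can be done
None
```

I placed all four dies upright on the strip and handed the job in at about 24.6 s on the robot's clock, with the arm well clear. From the anvil end the order is 24, 32, 40, 50 mm.

- **Centring:** I drew the expected outlines at the measured marks over the final top and side pictures. By eye, each die is centred on its ring to within about 1 mm.
- **Jar:** Image matching against the start pictures found no shift in either view. The match was strong from the top (0.96) and weaker from the side (0.84).
- **Left alone:** I did not touch the purple and turquoise look-alikes or the wax.

Two checks disagreed:

- **Wrist-camera fit:** It put all four dies 1.2 to 2 mm off the marks in x. I took this as bias from the camera or the fit, because the top view did not confirm it.
- **Network jar detection:** The last side-view box was at the wrong place, apparently on a die. I dismissed it because the image match showed the jar in its original spot.

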